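Milling tools back on their shadow tiles

ROBOT

A 7-joint arm with a two-finger parallel gripper is mounted at the origin on the work surface. World frame = base frame: x ahead of the robot, y to its left, z up, the work surface at z = 0. Lengths are in m, angles in degrees, forces in N, time in s.
With the tool pointing down it reaches from about 0.35 to 0.775 m from the base axis. Payload 3.1 kg.
Tool frame: the origin (TCP) lies on the centre line of the jaws, within the pads' length; the fingertips stand 17 mm ahead of it and the grasp point (between the pads) lies 2 mm behind it (robot.tip_reach is the distance from the TCP to the fingertips, in m); z points along the fingers, y is the direction in which the jaws open and shut (so a half turn about z gives the same grasp; the last joint's range is limited). The gripper opens to 85 mm and grips with 20 to 120 N. Pads are 22 mm wide; open, the fingers measure 114 mm over their backs; the gripper's body (76 mm by 85 mm) begins 54 mm behind the grasp point. The pads swing forward as they close: fully open they stand 13 mm farther back than shut.
Start: joints at [-79.395, 17.813, 0.802, 86.603, -0.252, 75.585, -1.558], TCP at [0.124, 0.536, 0.248] pointing down, gripper open.
Joint ranges: [-154.91, 154.91], [-16.99, 109.72], [-72.82, 74.43], [7.12, 147.25], [-82.49, 262.49], [11.32, 116.49], [-174.64, 174.64]. Speed limits (degrees/s): [159.86, 159.86, 180, 180, 180, 180, 180].

INTERFACE

Orientations are given as [roll, pitch, yaw] about the fixed x, y, z axes, in that order (R = Rz(yaw) Ry(pitch) Rx(roll)).
In Python, from station import robot, fingers, vision, workorder, recognise gives the robot as it stands. Calls block until the motion is done:
- robot.move_to(position, orientation): joint-space move of the TCP to a pose.
- robot.line_to(position, orientation=None, velocity=0.15, f_stop=None): straight line of the TCP; orientation=None keeps the orientation; velocity is the mean speed in m/s. With f_stop (N) it stops when the force on the tool has changed by that much, and returns True; else False.
- robot.move_j(angles): joint-space move.
- fingers.gripper_to(opening, force=None): opening from 0.0 (shut) to 1.0 (fully open); force is the grip in N (None keeps the last); returns when the fingers have stopped.
- robot.pause(seconds).
- robot.inverse_kinematics(position, orientation): joint angles nearest the present ones, or None.
- vision.grab_frame(name): name is "side" or "top" or "wrist"; returns the picture (480x640x3 uint8, red, green, blue); there is no depth.
- vision.calibration(name): a dict with "mtx" (3x3 intrinsics, pixels), "k1" (the pictures are not rectified: a ray, as slopes to the right and down, at radius r is drawn at 1 + k1 r^2 times it, then the intrinsics apply), "extrinsics" (4x4, takes a point from world to camera coordinates); the wrist camera has in their place "T_tool_cam" (4x4, takes a point from camera to tool coordinates, whose origin is the TCP and whose axes are the flange's). Camera axes: x right, y up, looking along -z (the intrinsics and any distortion apply to the point x, -y, -z); pixel columns grow to the right and rows downward; lengths in m; the calibration is good to about 2 mm. A picture is of the moment at which its call begins: read the wrist's pose just before it. calibration takes no time and is no camera call.
A pose or a line that the arm cannot do raises robot.PlanningError and nothing moves.
- workorder.close_job(): hands the job in, once; it reports no verdict.
Trained networks look in the newest picture that a camera, given by its name, has taken for a name from the list of things; names that differ only in an ending like _2 or _b are one class to them, and where a whole thing is asked for, a point or a joint stands for the part that bears it (a point fixed in the world has none). Each returns a list of dicts, best first, with "p" (0 to 1); they miss things now and then, are a little off and sometimes report something else, mostly with a low value. They report only what shows in the picture. A call takes as long as a camera call. They do not tell look-alikes from the thing itself.
- recognise(label, camera): "rect" ([centre column, centre row, width, height] in pixels, round what is visible of it).
Readings, each from a call of its own:
- robot.current_time_s(): time.
- robot.current_joint_positions(): joint angles.
- robot.current_dq(): joint speeds.
- robot.current_joint_torque(): joint torques, N m.
- robot.current_tool_pos(): TCP position.
- robot.current_eef_rot(): TCP orientation.
- robot.current_contact_force(): force on the tool from outside, world axes, zero at the start.
- robot.current_torque(): the same for the moment, N m.
- robot.current_finger_gap(): opening from 0.0 (shut) to 1.0 (fully open).
Only numpy, scipy, OpenCV 4.12 (cv2) and the standard library are available. Lean on these libraries where they do the work, as an engineer would, in place of code of your own. Each camera call takes 0.05 s, during which the arm holds its last target.

TASK

Clear up the milling bench: put each of the four tools (collet chuck, V-block, hexagonal nut, clamping strap) on the black tile whose white silhouette has its shape, centred on the silhouette and the same way up as it is now, the V-block and the strap lined up lengthwise with theirs (either way round). Set the tools down rather than dropping them, and leave the oil bottle and the mug where they stand.

Things in the scene. Friction and masses are not known exactly. Their poses are not given: they have to be found in the camera images.
- chuck: Collet chuck, bare steel, round, standing on its nose upright: knurled nose 50 mm diameter up to height 25, body 40 mm diameter up to 45, slim shank 20 mm diameter from 48 to the top at 85. About 0.45 kg. Origin: centre of its underside; z up its axis; yaw is of no matter. It starts standing on the bench.
- vblock: V-block, blue rectangular block 60 (x) x 46 (y) x 40 mm high with a bright V groove along x in its top (groove 28 mm wide at the top; the two blue walls beside it are 9 mm thick and have upright outer faces at y = +-23, right for gripping). About 0.5 kg. Origin: centre of its underside; z up. It starts on the bench, groove up.
- nut: Big brass-coloured hexagonal nut, solid but for a black disc marking the bore on its top, 46 mm across the flats (53 mm over the corners), 30 mm high. Flats face +-y and every 60 degrees from there, corners lie at +-x. About 0.3 kg. Origin: centre of its underside; z up. It starts flat on the bench.
- strap: Clamping strap, red flat bar with round ends and a black slot mark along its top: 95 long (x) x 30 wide (y) x 16 mm high. About 0.25 kg. Origin: centre of its underside; z up. It starts flat on the bench.
- tile_chuck: Fixed black rubber tile, 115 (x) x 80 (y) x 6 mm thick, its top 6 mm above the bench, with a flat white silhouette centred on it: a round disc of 54 mm diameter (for the collet chuck). Origin: centre of its underside; z up, x along its long side. Does not move.
- tile_vblock: Fixed black rubber tile, 115 (x) x 80 (y) x 6 mm thick, its top 6 mm above the bench, with a flat white silhouette centred on it: a rectangle 64 (x) x 50 (y) mm (for the V-block). Origin: centre of its underside; z up, x along its long side. Does not move.
- tile_nut: Fixed black rubber tile, 115 (x) x 80 (y) x 6 mm thick, its top 6 mm above the bench, with a flat white silhouette centred on it: a hexagon 50 mm across flats (for the nut), flats facing +-y. Origin: centre of its underside; z up, x along its long side. Does not move.
- tile_strap: Fixed black rubber tile, 115 (x) x 80 (y) x 6 mm thick, its top 6 mm above the bench, with a flat white silhouette centred on it: a long bar with round ends, 99 (x) x 34 (y) mm (for the strap). Origin: centre of its underside; z up, x along its long side. Does not move.
- oil_bottle: Bystander: green oil bottle with a red cap, 56 mm diameter, 150 mm tall, standing loose at the left of the work. Origin: centre of its underside.
- mug: Bystander: white mug, 76 mm diameter, 85 mm tall, with a handle at its +y side, standing loose at the right of the work. Origin: centre of its underside.
Things that resemble listed ones, but are neither listed nor needed, are in the scene too. What is shaped like the chuck but yellow is not meant.

How it is judged (in metres and radians):
At the end, for the whole second after the job is handed in: Each tool rests on its own tile: origins within 12 mm horizontally, underside 3 to 10 mm above the tile's underside, upright within 0.1 rad; V-block and strap x axes within 0.2 rad of their tile's x, either way round (others any yaw); all released, at rest (horizontal distance between chuck and tile_chuck below 0.012 m and z of chuck in the frame of tile_chuck between 0.003 and 0.01 m and angle between each of chuck, vblock, nut, strap's own z axis and vertical below 0.1 rad and linear speed of each of chuck, vblock, nut, strap below 0.02 m/s and angular speed of each of chuck, vblock, nut, strap below 0.1 rad/s and contact force between each of chuck, vblock, nut, strap and the fingers below 0.05 N and horizontal distance between vblock and tile_vblock below 0.012 m and z of vblock in the frame of tile_vblock between 0.003 and 0.01 m and angle between the x axis of vblock and the x axis of tile_vblock, either way round below 0.2 rad and horizontal distance between nut and tile_nut below 0.012 m and z of nut in the frame of tile_nut between 0.003 and 0.01 m and horizontal distance between strap and tile_strap below 0.012 m and z of strap in the frame of tile_strap between 0.003 and 0.01 m and angle between the x axis of strap and the x axis of tile_strap, either way round below 0.2 rad); the robot touches nothing.
It fails at once if the oil bottle was shifted by more than 30 mm or tipped (distance of oil_bottle from where it was at the start of the episode above 0.03 m or angle between oil_bottle's own z axis and vertical above 0.35 rad).
It fails at once if the mug was shifted by more than 30 mm or tipped (distance of mug from where it was at the start of the episode above 0.03 m or angle between mug's own z axis and vertical above 0.35 rad).
It fails at once if a tool was dropped or thrown (in free fall faster than 0.6 m/s, i.e. a fall of about 18 mm) ((contact force between chuck and anything else below 0.02 N and linear speed of chuck above 0.6 m/s) or (contact force between vblock and anything else below 0.02 N and linear speed of vblock above 0.6 m/s) or (contact force between nut and anything else below 0.02 N and linear speed of nut above 0.6 m/s) or (contact force between strap and anything else below 0.02 N and linear speed of strap above 0.6 m/s)).
It also fails if it takes over 112 s, if anything falls off the work surface, if the arm or the gripper's body presses on something with over 40 N, if the wrist force passes 120 N, or if a joint passes its speed limit or range.

## Working session

There is one attempt and no reset: what is moved stays moved. The work goes in short steps, each a Python script; the robot and the scene stay as the last script left them, time stands still between calls to the robot, and variables do not carry over. Pictures are saved under pics/ and viewed, and the job is handed in when it is done.

```bash
ls; mkdir -p pics; python3 - <<'E'
from station import robot, fingers, vision, workorder, recognise
import cv2
for n in ("top","side"):
    im=vision.grab_frame(n); cv2.imwrite(f"pics/{n}0.png",im[:,:,::-1])
    print(n,vision.calibration(n))
    for l in ["chuck","vblock","nut","strap","tile_chuck","tile_vblock","tile_nut","tile_strap","oil_bottle","mug"]:
        print(l,[(r["rect"],round(r["p"],2)) for r in recognise(l,n)])
print(vision.calibration("wrist"),robot.current_time_s(),robot.current_eef_rot())
E
```

```text
pics
top {'mtx': array([[567.20531609,   0.        , 315.77477638],
       [  0.        , 567.20531609, 244.03646276],
       [  0.        ,   0.        ,   1.        ]]), 'k1': -0.03804420938066189, 'extrinsics': array([[-0.01889502, -0.99978182,  0.0089046 , -0.01129413],
       [ 0.99287808, -0.01771527,  0.11781037, -0.59726752],
       [-0.11762692,  0.01106721,  0.99299619, -1.15677371],
       [ 0.        ,  0.        ,  0.        ,  1.        ]])}
chuck [([218.3, 171.9, 24.0, 23.5], 0.83), ([265.7, 230.8, 25.6, 28.2], 0.78)]
vblock []
nut [([184.7, 309.5, 24.3, 22.2], 0.87)]
strap [([345.8, 226.7, 42.1, 23.5], 0.62)]
tile_chuck [([270.7, 301.9, 59.4, 46.1], 0.7)]
tile_vblock [([418.4, 224.4, 56.5, 51.0], 0.92)]
tile_nut [([423.0, 309.1, 43.3, 58.2], 0.95)]
tile_strap [([194.4, 234.4, 55.7, 49.5], 0.81)]
oil_bottle [([103.4, 283.5, 46.8, 25.7], 0.6)]
mug [([510.5, 272.3, 52.5, 50.2], 0.91)]
side {'mtx': array([[602.23808765,   0.        , 321.15696744],
       [  0.        , 602.23808765, 234.85846863],
       [  0.        ,   0.        ,   1.        ]]), 'k1': -0.095914378323
[... 721 characters left out ...]
7.8], 0.67)]
oil_bottle [([252.5, 113.3, 25.2, 53.0], 0.95)]
mug [([348.8, 425.9, 65.9, 61.1], 0.85)]
{'mtx': array([[334.99681006,   0.        , 317.05105818],
       [  0.        , 334.99681006, 243.43089629],
       [  0.        ,   0.        ,   1.        ]]), 'k1': -0.021884195608000322, 'T_tool_cam': array([[ 1.07554870e-03,  9.62428358e-01,  2.71533604e-01,
         6.83593525e-02],
       [ 9.99999350e-01, -1.13780739e-03,  7.18515089e-05,
         1.81460249e-05],
       [ 3.78104872e-04,  2.71533350e-01, -9.62428957e-01,
        -1.25811054e-01],
       [ 0.00000000e+00,  0.00000000e+00,  0.00000000e+00,
         1.00000000e+00]])} 1.1 [1.79999409e+02 2.20562374e-03 1.67006442e+02]
```

View pics/top0.png

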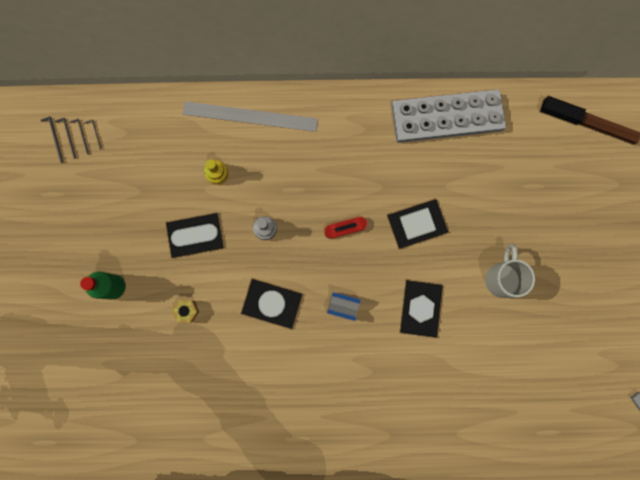

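View pics/side0.png

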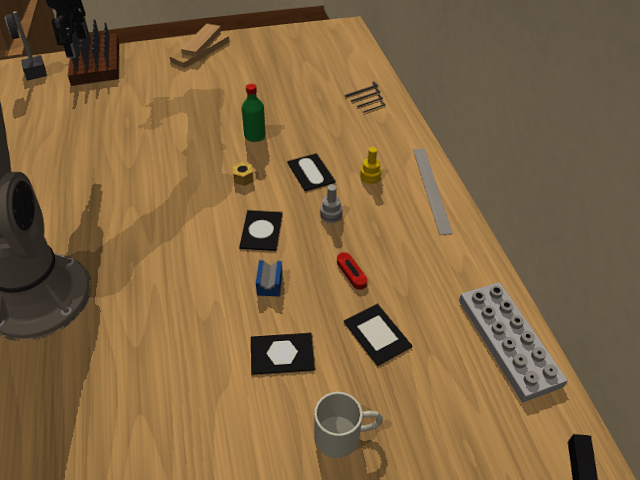

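```bash
python3 -c "
import cv2
a=cv2.imread('pics/top0.png')[140:340,150:450];cv2.imwrite('pics/top0c.png',cv2.resize(a,None,fx=2.6,fy=2.6,interpolation=cv2.INTER_CUBIC))"
```

```text
(no output)
```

View pics/top0c.png

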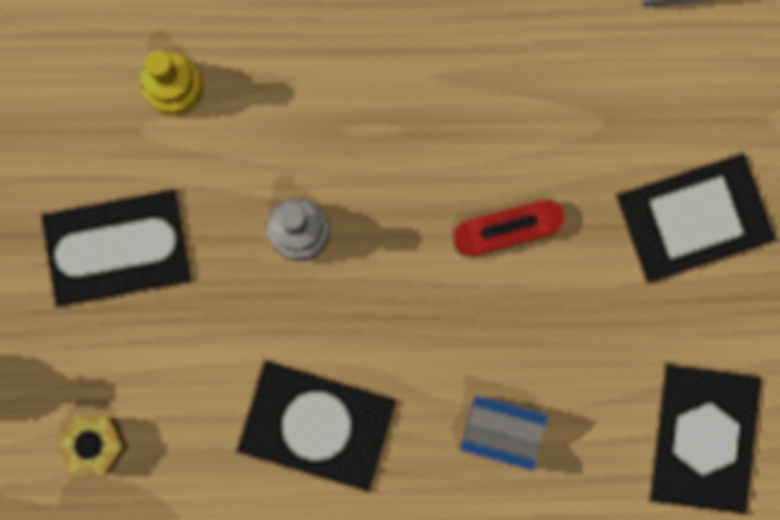

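The meant chuck is the bare-steel one at top-view (265,230). The yellow look-alike at (216,172) is not meant. The enlarged crop confirms this: grey at crop (298,228), yellow at (170,82). Next I'll localise everything.

```bash
cat > h.py <<'E'
from station import robot, fingers, vision, workorder, recognise
import cv2, numpy as np
from scipy.spatial.transform import Rotation as R
def campose(name):
    c=vision.calibration(name)
    if name=="wrist":
        T=np.eye(4);T[:3,:3]=R.from_euler('xyz',robot.current_eef_rot(),degrees=True).as_matrix();T[:3,3]=robot.current_tool_pos()
        return c,T@c["T_tool_cam"]
    return c,np.linalg.inv(c["extrinsics"])
def grab(name):
    cp=campose(name); im=vision.grab_frame(name); return im,cp
def unproj(pts,cp,z):
    c,T=cp
    u=cv2.undistortPoints(np.asarray(pts,np.float64).reshape(-1,1,2),c["mtx"],np.array([c["k1"],0,0,0.]))[:,0]
    d=np.c_[u[:,0],-u[:,1],-np.ones(len(u))]@T[:3,:3].T
    o=T[:3,3]; t=(z-o[2])/d[:,2]
    return (o+d*t[:,None])[:,:2]
def proj(P,cp):
    c,T=cp
    q=(np.asarray(P,float)-T[:3,3])@T[:3,:3]
    q=np.c_[q[:,0],-q[:,1],-q[:,2]]
    return cv2.projectPoints(q,np.zeros(3),np.zeros(3),c["mtx"],np.array([c["k1"],0,0,0.]))[0][:,0]
def blobs(mask,amin=40):
    n,l,s,ce=cv2.connectedComponentsWithStats(mask.astype(np.uint8))
    return [(s[i,4],ce[i],l==i) for i in range(1,n) if s[i,4]>=amin]
def fit(mask,cp,z):
    """contour of mask -> world plane z -> centre(minAreaRect), centroid, size, long-axis angle"""
    cs,_=cv2.findContours(mask.astype(np.uint8),cv2.RETR_EXTERNAL,cv2.CHAIN_APPROX_NONE)
    c=max(cs,key=len)[:,0]
    w=unproj(c,cp,z).astype(np.float32)*1000
    r=cv2.minAreaRect(w); b=cv2.boxPoints(r)
    e=[b[1]-b[0],b[2]-b[1]]; L=max(e,key=np.linalg.norm)
    M=cv2.moments(w); 
    return dict(c=np.round(r[0],1),m=np.round([M['m10']/M['m00'],M['m01']/M['m00']],1),size=np.round(sorted(np.linalg.norm(x) for x in e),1),ang=round(float(np.degrees(np.arctan2(L[1],L[0]))%180),1))
def near(mask,pt,r,close=0):
    """blob containing the mask pixels within r of pt: largest"""
    m=np.zeros(mask.shape,np.uint8);cv2.circle(m,tuple(int(v) for v in pt),int(r),1,-1)
    m=m*mask.astype(np.uint8)
    if close: m=cv2.morphologyEx(m,cv2.MORPH_CLOSE,np.ones((close,close),np.uint8))
    return max(blobs(m,3),key=lambda b:b[0])[2]
def masks(im):
    h,s,v=[x.astype(int) for x in cv2.split(cv2.cvtColor(im,cv2.COLOR_RGB2HSV))]
    return dict(white=(s<40)&(v>130),grey=(s<60)&(v>70),blue=(h>100)&(h<130)&(s>100),red=((h<6)|(h>174))&(s>150)&(v>60),brass=(h>21)&(h<32)&(s>110)&(v>120),black=v<50)
E
python3 - <<'E'
from h import *
im,cp=grab("top"); k=masks(im)
for n,p in dict(tile_chuck=(271,303),tile_vblock=(418,224),tile_nut=(421,309),tile_strap=(194,235)).items():
    print(n,fit(near(k['white'],p,30),cp,.006))
for n,p,c,z in [('nutbore',(184,310),'black',.03),('strap',(346,228),'red',.016),('vb',(344,306),'blue',.04),('chuck',(265,229),'grey',.025)]:
    print(n,fit(near(k[c],p,24,15 if n in('vb','strap') else 0),cp,z))
print('cam',cp[1][:3,3])
E
```

```text
tile_chuck {'c': array([474.8,  75.1]), 'm': array([475.,  75.]), 'size': array([51.1, 53. ], dtype=float32), 'ang': 179.3}
tile_vblock {'c': array([ 642.5, -243.9]), 'm': array([ 642.3, -243.9]), 'size': array([50.3, 64.1], dtype=float32), 'ang': 107.4}
tile_nut {'c': array([ 458.2, -244.6]), 'm': array([ 458.3, -244.8]), 'size': array([49.8, 54.1], dtype=float32), 'ang': 171.5}
tile_strap {'c': array([625.4, 240.4]), 'm': array([625.4, 240.3]), 'size': array([34.5, 98.8], dtype=float32), 'ang': 99.7}
nutbore {'c': array([462.1, 255.9]), 'm': array([462.6, 255.8]), 'size': array([16.6, 18.8], dtype=float32), 'ang': 89.0}
strap {'c': array([634.7, -87.1]), 'm': array([634.6, -86.7]), 'size': array([28.7, 91.9], dtype=float32), 'ang': 103.9}
vb {'c': array([466.6, -77.2]), 'm': array([466.5, -77.3]), 'size': array([43. , 57.3], dtype=float32), 'ang': 73.0}
chuck {'c': array([635.1,  86.5]), 'm': array([635. ,  86.6]), 'size': array([46.7, 48.6], dtype=float32), 'ang': 44.5}
cam [ 0.4567327  -0.00907016  1.21913676]
```

```bash
python3 - <<'E'
from h import *
for n,p in dict(nut=(.462,.256),nutT=(.458,-.245),strap=(.635,-.087),strapT=(.625,.240),vb=(.4665,-.077),vbT=(.6425,-.244),ch=(.635,.0865),chT=(.475,.075)).items():
  for yaw in dict(strap=(104,-76),strapT=(100,-80),vb=(73,-107),vbT=(107,-73)).get(n,(170,-10)):
    for z in (.02,.2,.25):
      q=robot.inverse_kinematics([*p,z],[180,0,yaw]); print(n,yaw,z,None if q is None else np.round(q).astype(int))
p0=robot.current_tool_pos()
robot.move_to([.462,.256,.20],[180,0,150])
im,cp=grab("wrist"); cv2.imwrite("pics/w_nut.png",im[:,:,::-1])
print(robot.current_tool_pos(),robot.current_time_s())
E
```

```text
nut 170 0.02 [-44  30  17 106 -12  46  59]
nut 170 0.2 [-44  17  17  95  -5  68  54]
nut 170 0.25 [-44  15  17  90  -5  75  53]
nut -10 0.02 [ -57   33   36  107  -26   48 -109]
nut -10 0.2 [ -60   20   38   96  -13   69 -119]
nut -10 0.25 [ -60   17   38   91  -11   76 -121]
nutT 170 0.02 [-12  39  54 108 -39  53 140]
nutT 170 0.2 [-24  30  72  98 -29  74 134]
nutT 170 0.25 [-12  18  50  93 -14  76 120]
nutT -10 0.02 [ -4  34  41 108 -29  49 -48]
nutT -10 0.2 [-19  25  61  97 -22  71 -53]
nutT -10 0.25 [-20  22  62  93 -20  77 -55]
strap 104 0.02 [-21  47  44  88 -36  60  46]
strap 104 0.2 [-26  40  58  77 -33  81  44]
strap 104 0.25 [-27  39  60  72 -33  87  43]
strap -76 0.02 [ -30   57   64   88  -53   70 -123]
strap -76 0.2 [ -29   43   64   77  -38   83 -133]
strap -76 0.25 [ -28   40   64   72  -36   88 -135]
strapT 100 0.02 [-42  46  33  82 -27  60   6]
strapT 100 0.2 [-40  36  31  70 -18  78   0]
strapT 100 0.25 [-40  35  31  65 -17  84  -1]
strapT -80 0.02 [-20  43  -3  81   3  57 166]
strapT -80 0.2 [-24  34   2  70  -1  77 168]
strapT -80 0.25 [-25  32   4  65  -2  83 169
[... 389 characters left out ...]
.02 [ -13   60   64   79  -55   74 -109]
vbT -73 0.2 [ -11   48   64   67  -42   88 -118]
vbT -73 0.25 [ -10   46   64   62  -41   93 -120]
ch 170 0.02 [-25  42  24  87 -19  56  85]
ch 170 0.2 [-30  33  33  76 -18  76  83]
ch 170 0.25 [-30  31  35  71 -17  82  83]
ch -10 0.02 [-34  45  40  87 -32  59 -86]
ch -10 0.2 [-36  35  45  77 -25  78 -92]
ch -10 0.25 [-36  34  46  72 -24  84 -93]
chT 170 0.02 [-34  27  29 114 -19  44  86]
chT 170 0.2 [-42  13  37 103  -8  67  78]
chT 170 0.25 [-43  11  37  98  -7  74  76]
chT -10 0.02 [-48  33  48 114 -33  48 -81]
chT -10 0.2 [ -48   14   45  103  -11   67 -100]
chT -10 0.25 [ -48   11   44   98   -8   74 -103]
[0.46100215 0.25812798 0.20003808] 2.825
```

View pics/w_nut.png

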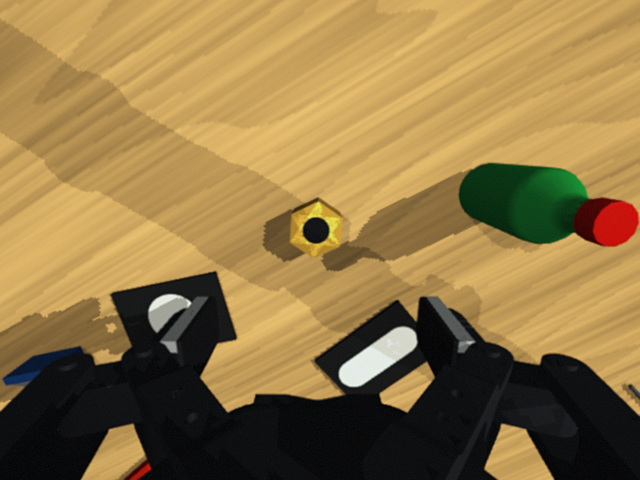

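```bash
cat >> h.py <<'E'
from scipy.optimize import minimize
def prism(shape,x,y,yaw,z0,z1):
    a=np.radians(yaw);M=np.array([[np.cos(a),-np.sin(a)],[np.sin(a),np.cos(a)]])
    w=np.asarray(shape)@M.T+[x,y]
    return np.r_[np.c_[w,np.full(len(w),z0)],np.c_[w,np.full(len(w),z1)]]
t=np.linspace(0,2*np.pi,6,endpoint=False)
SH=dict(nut=(0.0531/2*np.c_[np.cos(t),np.sin(t)],.03),
 vblock=(np.array([[.03,.023],[-.03,.023],[-.03,-.023],[.03,-.023]]),.04))
a_=np.linspace(-np.pi/2,np.pi/2,15)
SH['strap']=(np.r_[np.c_[.0325+.015*np.cos(a_),.015*np.sin(a_)],-np.c_[.0325+.015*np.cos(a_),.015*np.sin(a_)]],.016)
def modelfit(name,mask,cp,x0,scan):
    """maximise IoU of projected prism hull with mask; x0=(x,y,yaw) m,deg"""
    sh,h=SH[name]; S=8
    def cost(p):
        P=proj(prism(sh,p[0]/1000,p[1]/1000,p[2],0,h),cp)
        hull=cv2.convexHull(P.astype(np.float32))
        m=np.zeros(mask.shape,np.uint8);cv2.fillConvexPoly(m,np.round(hull*S*2).astype(np.int32)[:,0] ,1,shift=4)
        return -(m.astype(bool)&mask).sum()/(m.astype(bool)|mask).sum()
    best=None
    for s in scan:
        r=minimize(cost,[x0[0]*1000,x0[1]*1000,x0[2]+s],method='Nelder-Mead',options=dict(initial_simplex=[[x0[0]*1000+a,x0[1]*1000+b,x0[2]+s+c] for a,b,c in [(0,0,0),(4,0,0),(0,4,0),(0,0,8)]]))
        if best is None or r.fun<best.fun:best=r
    return best.x,best.fun
E
python3 - <<'E'
from h import *
im=cv2.imread("pics/w_nut.png")[:,:,::-1].copy()
cp=campose("wrist")
h,s,v=[x.astype(int) for x in cv2.split(cv2.cvtColor(im,cv2.COLOR_RGB2HSV))]
print('brass hsv',h[218,300],s[218,300],v[218,300],'wood',h[150,320],s[150,320],v[150,320],'shadow',h[245,285],s[245,285],v[245,285])
for (r,c) in [(205,310),(235,300),(245,325),(215,335),(203,325),(230,316)]: print(im[r,c],h[r,c],s[r,c],v[r,c])
bore=near(v<40,(316,230),20); print(fit(bore,cp,.03))
m=near((s>165)|(v<40),(316,228),40,5)
print(m.sum(),modelfit('nut',m,cp,(.462,.256,150),[-20,0,20]))
o=im.copy();o[m]=[255,0,255]
cv2.imwrite("pics/nutm.png",cv2.resize(np.hstack([im[170:290,250:380],o[170:290,250:380]]),None,fx=3,fy=3)[:,:,::-1])
E
```

```text
brass hsv 22 189 218 wood 20 135 217 shadow 18 144 115
[173 132  41] 21 195 173
[209 165  55] 21 188 209
[188 146  46] 21 193 188
[204 159  52] 21 190 204
[123  92  33] 20 187 123
[19 20 23] 113 44 23
{'c': array([462.5, 255.9]), 'm': array([462.5, 255.9]), 'size': array([20.9, 22.4], dtype=float32), 'ang': 150.3}
2382 (array([462.99603899, 255.70303264, 146.69178069]), np.float64(-0.96826688364524))
```

View pics/nutm.png

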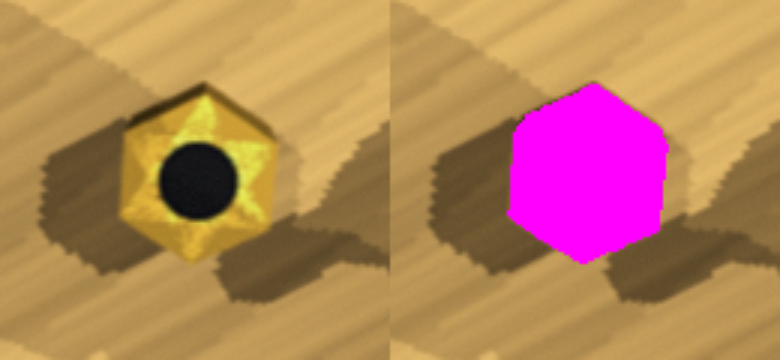

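```bash
cat >> h.py <<'E'
def goto(p,yaw,v=.2,f_stop=None):
    return robot.line_to(list(p),[180,0,yaw],velocity=v,f_stop=f_stop)
def st(tag):
    print(tag,np.round(robot.current_tool_pos()*1 if isinstance(robot.current_tool_pos(),np.ndarray) else robot.current_tool_pos(),4),'rot',np.round(robot.current_eef_rot(),1),'gap',round(robot.current_finger_gap(),3),'F',np.round(robot.current_contact_force(),1),'t',round(robot.current_time_s(),1))
def pick(x,y,yaw,z,force,zt=.2,open_=1.0,opz=None):
    robot.move_to([x,y,zt],[180,0,yaw]); fingers.gripper_to(open_)
    goto([x,y,z+.05],yaw,.25); st('above')
    stop=goto([x,y,z],yaw,.1,f_stop=12); st('down %s'%stop)
    if stop: return False
    fingers.gripper_to(0.0,force); robot.pause(.1); st('grip')
    goto([x,y,z+.03],yaw,.1); st('lift'); goto([x,y,zt],yaw,.25)
    return robot.current_finger_gap()>.03
def place(x,y,yaw,z,open_=1.0,zt=.2):
    robot.move_to([x,y,zt],[180,0,yaw]); st('over')
    goto([x,y,z+.02],yaw,.2); st('pre')
    s=goto([x,y,z-.002],yaw,.03,f_stop=6); st('set %s'%s)
    fingers.gripper_to(open_); robot.pause(.1)
    goto([x,y,z+.09],yaw,.15); st('out')
E
python3 - <<'E'
from h import *
print(pick(.4627,.2558,146.7,.024,50))
E
```

```text
above [0.4636 0.2561 0.0749] rot [1.799e+02 1.000e-01 1.467e+02] gap 0.999 F [ 1.  -0.   1.1] t 3.9
down False [0.4634 0.2561 0.0247] rot [179.9   0.  146.7] gap 0.998 F [ 0.3 -0.4  0.4] t 4.6
grip [0.4634 0.2561 0.0249] rot [179.9   0.  146.7] gap 0.527 F [-0.3  0.3  5.9] t 5.1
lift [0.4623 0.2557 0.0537] rot [-180.    -0.   146.7] gap 0.525 F [ 0.1 -0.8 -2.9] t 5.6
True
```

```bash
sed -i "s/    fingers.gripper_to(open_); robot.pause(.1)$/    if robot.current_tool_pos()[2]>z+.004: print('EARLY STOP'); return False\n    fingers.gripper_to(open_); robot.pause(.1)/" h.py
python3 - <<'E'
from h import *
for y in (146.7,-33.3,86.7,26.7):
    q=robot.inverse_kinematics([.4583,-.2447,.03],[180,0,y]);print(y,None if q is None else np.round(q))
place(.4583,-.2447,146.7,.0305)
im,cp=grab("top"); cv2.imwrite("pics/top1.png",im[:,:,::-1])
E
```

```text
146.7 [ -6.  34.  44. 108. -30.  50. 109.]
-33.3 [-18.  44.  64. 108. -47.  59. -56.]
86.7 [-12.  38.  53. 108. -38.  54.  56.]
26.7 [-14.  39.  56. 108. -40.  55.  -2.]
over [ 0.4591 -0.243   0.1996] rot [179.9  -0.  146.9] gap 0.523 F [ 1.1  0.9 -3.1] t 8.1
pre [ 0.4594 -0.2452  0.0515] rot [1.800e+02 1.000e-01 1.467e+02] gap 0.527 F [ 0.9 -0.4 -3. ] t 9.0
set True [ 0.458  -0.2444  0.0309] rot [ 1.800e+02 -1.000e-01  1.467e+02] gap 0.531 F [-0.8  0.5  4.5] t 9.7
out [ 0.4578 -0.2441  0.1198] rot [ 1.800e+02 -1.000e-01  1.467e+02] gap 0.997 F [ 0.3 -0.7  0.2] t 11.0
```

View pics/top1.png

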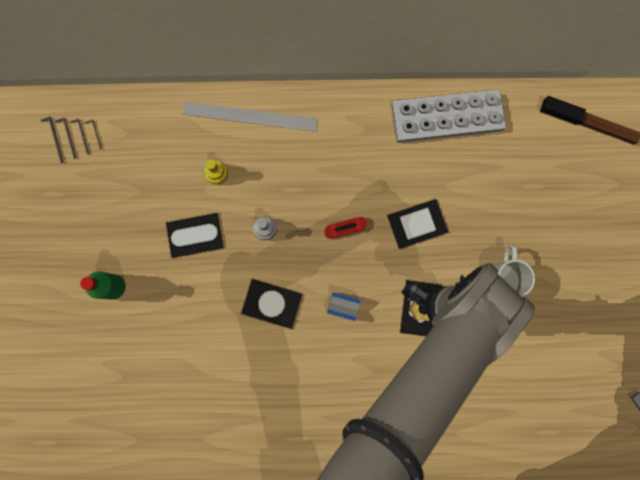

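The nut now sits on its tile at about (420,313). Next is the V-block, with a wrist look first.

```bash
python3 - <<'E'
from h import *
robot.move_to([.4665,-.0773,.17],[180,0,73]); robot.pause(.15)
im,cp=grab("wrist"); cv2.imwrite("pics/w_vb.png",im[:,:,::-1])
h,s,v=[x.astype(int) for x in cv2.split(cv2.cvtColor(im,cv2.COLOR_RGB2HSV))]
c=proj([[.4665,-.0773,.04]],cp)[0]; print(c)
wood=(h>12)&(h<26)&(s>70)
m=near(~wood,c,60,5)
print(m.sum(),modelfit('vblock',m,cp,(.4665,-.0773,73),[-5,5]))
b=near((h>95)&(h<130)&(s>80),c,60,35);print(fit(b,cp,.04))
o=im.copy();o[m]=[255,0,255]
r0,c0=int(c[1]),int(c[0])
cv2.imwrite("pics/vbm.png",cv2.resize(np.hstack([im[r0-80:r0+80,c0-90:c0+90],o[r0-80:r0+80,c0-90:c0+90]]),None,fx=2.2,fy=2.2)[:,:,::-1])
E
```

```text
[316.36284528 238.52604178]
4589 (array([465.75918484, -77.96484751,  73.47740835]), np.float64(-0.9606365159128978))
{'c': array([466.6, -75.1]), 'm': array([467.1, -73.9]), 'size': array([45.7, 64.3], dtype=float32), 'ang': 73.3}
```

View pics/vbm.png

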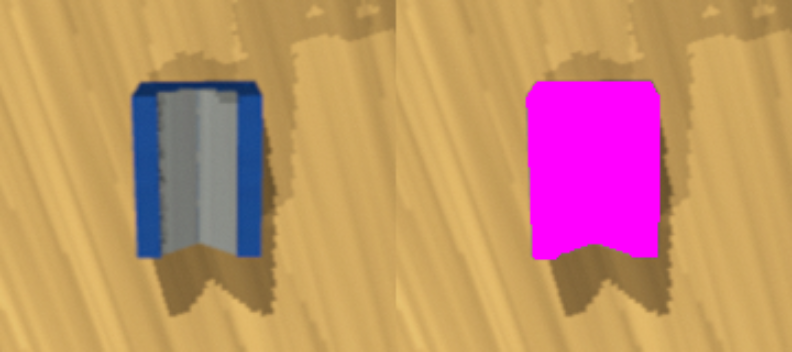

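```bash
python3 - <<'E'
from h import *
ok=pick(.466,-.0775,73.4,.028,60); print(ok)
if ok: place(.6424,-.2439,107.4,.0345)
E
```

```text
above [ 0.4664 -0.0781  0.0785] rot [180.    0.   73.4] gap 0.997 F [-0.1  0.   0.1] t 13.7
down False [ 0.4665 -0.0778  0.0285] rot [179.9   0.   73.4] gap 1.002 F [-0.1  0.4  0.7] t 14.4
grip [ 0.4662 -0.0774  0.0287] rot [180.   -0.   73.4] gap 0.526 F [-1.5  0.6  5.3] t 14.9
lift [ 0.4658 -0.0771  0.0579] rot [-180.    -0.    73.4] gap 0.527 F [ 0.   0.4 -5.5] t 15.4
True
over [ 0.6418 -0.2423  0.1981] rot [-179.9   -0.2  107.4] gap 0.531 F [ 1.2  0.6 -5.3] t 17.1
pre [ 0.6437 -0.244   0.0565] rot [1.799e+02 1.000e-01 1.075e+02] gap 0.529 F [ 1.2 -1.2 -4.7] t 17.9
set True [ 0.6422 -0.2437  0.0348] rot [-180.    -0.   107.4] gap 0.525 F [ 0.8 -0.5  4.8] t 18.6
out [ 0.6419 -0.2434  0.1235] rot [-1.799e+02 -1.000e-01  1.074e+02] gap 1.002 F [0.7 0.6 0.1] t 19.9
```

Strap next, with wrist look.

```bash
python3 - <<'E'
from h import *
robot.move_to([.6347,-.087,.17],[180,0,103.9]); robot.pause(.15)
im,cp=grab("wrist"); cv2.imwrite("pics/w_st.png",im[:,:,::-1])
h,s,v=[x.astype(int) for x in cv2.split(cv2.cvtColor(im,cv2.COLOR_RGB2HSV))]
c=proj([[.6347,-.087,.016]],cp)[0]; print(c)
m=near(((h<8)|(h>172))&(s>150),c,80,21)
print(m.sum(),modelfit('strap',m,cp,(.6347,-.087,103.9),[-5,5]))
o=im.copy();o[m]=[255,0,255]
r0,c0=int(c[1]),int(c[0])
cv2.imwrite("pics/stm.png",cv2.resize(np.hstack([im[r0-90:r0+90,c0-90:c0+90],o[r0-90:r0+90,c0-90:c0+90]]),None,fx=2.2,fy=2.2)[:,:,::-1])
E
```

```text
[318.57111735 229.12166097]
3506 (array([635.24814984, -87.13806474, 103.23362417]), np.float64(-0.9568777292576419))
```

View pics/stm.png

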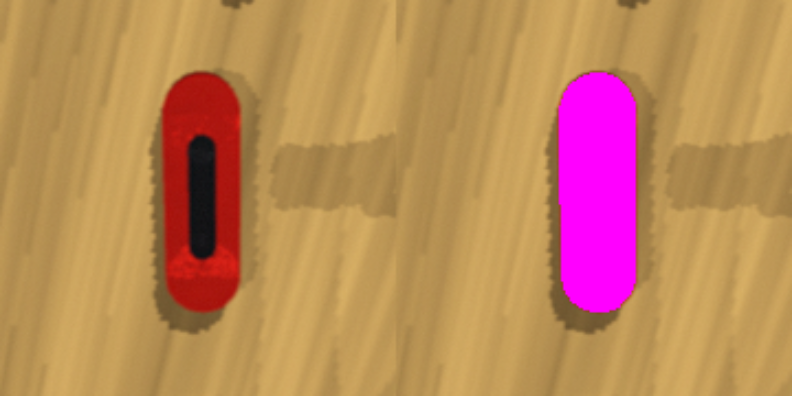

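```bash
python3 - <<'E'
from h import *
print(robot.tip_reach)
fingers.gripper_to(.5); print(robot.tip_reach)
ok=pick(.635,-.087,103.4,.022,60,open_=.55); print(ok)
E
```

```text
0.017
0.017
above [ 0.6357 -0.0875  0.0729] rot [1.799e+02 1.000e-01 1.034e+02] gap 0.55 F [0.3 0.2 1. ] t 22.4
down False [ 0.6353 -0.0873  0.0222] rot [180.    0.  103.4] gap 0.551 F [ 0.6 -0.7 -0.1] t 23.1
grip [ 0.6359 -0.0874  0.0233] rot [1.799e+02 1.000e-01 1.034e+02] gap 0.329 F [-1.1 -0.1  5.1] t 23.5
lift [ 0.635  -0.0869  0.0521] rot [180.   -0.  103.4] gap 0.332 F [ 0.4  0.2 -1.7] t 23.9
True
```

```bash
python3 - <<'E'
from h import *
place(.6254,.2403,99.7,.0287,open_=.6)
robot.move_to([.635,.0865,.23],[180,0,110]); robot.pause(.15)
im,cp=grab("wrist"); cv2.imwrite("pics/w_ch.png",im[:,:,::-1])
k=masks(im); print(proj([[.635,.0865,.085],[.635,.0865,.025]],cp), robot.current_tool_pos())
E
```

```text
over [0.626  0.237  0.1999] rot [-180.     0.2   99.5] gap 0.328 F [ 0.6 -0.  -1.6] t 25.9
pre [0.6269 0.2398 0.0503] rot [179.8   0.   99.7] gap 0.328 F [ 0.5  0.  -1.9] t 26.8
set True [0.625  0.2404 0.0293] rot [-179.9   -0.    99.7] gap 0.328 F [-1.9 -0.3  4.6] t 27.4
out [0.6246 0.2404 0.1178] rot [-179.9   -0.    99.7] gap 0.598 F [-0.5  0.7  0.1] t 28.6
[[316.61944323 239.70100156]
 [316.8623588  224.22661778]] [0.63428209 0.0895795  0.22794241]
```

View pics/w_ch.png

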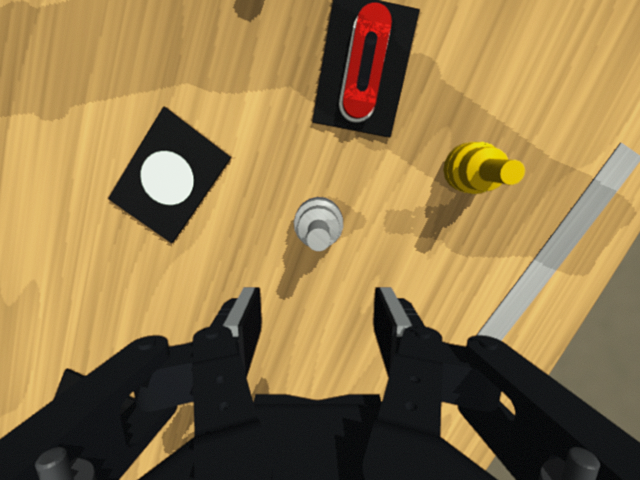

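```bash
python3 - <<'E'
from h import *
ok=pick(.636,.087,110,.069,60,open_=.6,zt=.22); print(ok)
if ok: place(.475,.075,110,.0755,open_=.6,zt=.22)
E
```

```text
above [0.6367 0.0868 0.1199] rot [179.9   0.  110. ] gap 0.599 F [ 0.5 -1.1 -0.2] t 30.6
down False [0.6365 0.0869 0.0695] rot [179.9   0.  110. ] gap 0.6 F [-0.5  0.1  1. ] t 31.3
grip [0.6363 0.0868 0.07  ] rot [180.   0. 110.] gap 0.207 F [-3.   0.2  6.1] t 31.8
lift [0.6358 0.0871 0.0986] rot [-180.   -0.  110.] gap 0.208 F [-0.5  0.  -5.6] t 32.2
True
over [0.4735 0.0755 0.2185] rot [-1.799e+02 -1.000e-01  1.100e+02] gap 0.207 F [ 0.2  1.3 -4.9] t 33.6
pre [0.4766 0.0747 0.0963] rot [1.799e+02 1.000e-01 1.100e+02] gap 0.209 F [ 0.6  0.1 -4.2] t 34.4
set True [0.4746 0.0751 0.0759] rot [-179.9   -0.   110. ] gap 0.205 F [-0.9  0.8  4.4] t 35.0
out [0.4743 0.0752 0.1648] rot [-179.9   -0.   110. ] gap 0.599 F [-0.  -0.1 -0. ] t 36.3
```

Retract clear of the view and verify.

```bash
python3 - <<'E'
from h import *
goto([.4743,.0752,.25],110)
robot.move_j([-79.395,17.813,.802,86.603,-.252,75.585,-1.558]); robot.pause(.3)
im,cp=grab("top"); k=masks(im)
h,s,v=[x.astype(int) for x in cv2.split(cv2.cvtColor(im,cv2.COLOR_RGB2HSV))]
cv2.imwrite("pics/topE.png",cv2.resize(im[190:350,150:450],None,fx=2.6,fy=2.6,interpolation=cv2.INTER_CUBIC)[:,:,::-1])
T=dict(chuck=(475,75),vblock=(642.4,-243.9),nut=(458.3,-244.7),strap=(625.4,240.3))
def P(n,z): return proj([[T[n][0]/1000,T[n][1]/1000,z]],cp)[0]
brass=((h>18)&(h<34)&(s>120)&(v>100))
print('strap',fit(near(k['red'],P('strap',.022),30,15),cp,.022))
print('vblock',fit(near(k['blue'],P('vblock',.046),26,15),cp,.046))
print('nut',fit(near(brass,P('nut',.036),16,11),cp,.036))
print('chuck',P('chuck',.091),P('chuck',.031))
im2,_=grab("side"); cv2.imwrite("pics/sideE.png",im2[:,:,::-1])
print([(l,recognise(l,"top")[:1]) for l in("oil_bottle","mug")],robot.current_time_s(),robot.current_tool_pos())
E
```

```text
strap {'c': array([625.7, 241.5]), 'm': array([625.8, 241.8]), 'size': array([32.6, 95.3], dtype=float32), 'ang': 100.4}
vblock {'c': array([ 642.4, -242.2]), 'm': array([ 642.7, -241. ]), 'size': array([50.1, 67.2], dtype=float32), 'ang': 107.5}
nut {'c': array([ 457.7, -242.8]), 'm': array([ 457.7, -242.9]), 'size': array([46.3, 54.4], dtype=float32), 'ang': 84.1}
chuck [268.04032434 302.79732237] [270.19116119 303.22654409]
[('oil_bottle', [{'rect': [102.7, 285.2, 49.2, 26.7], 'p': 0.62}]), ('mug', [{'rect': [511.0, 271.4, 50.3, 51.8], 'p': 0.82}])] 39.4167 [0.12367881 0.53592266 0.2483332 ]
```

View pics/topE.png

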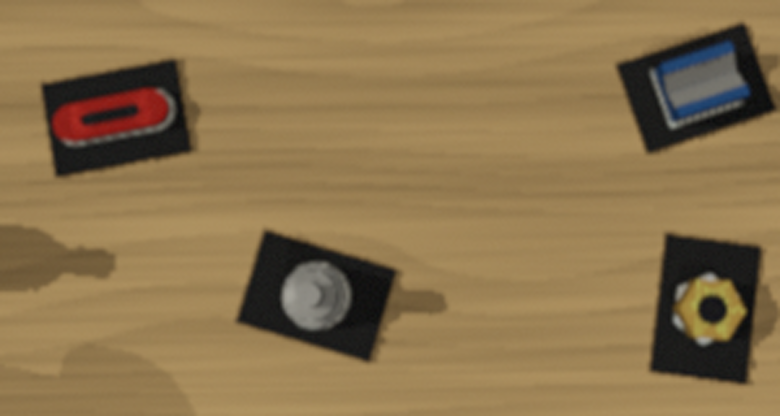

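View pics/sideE.png

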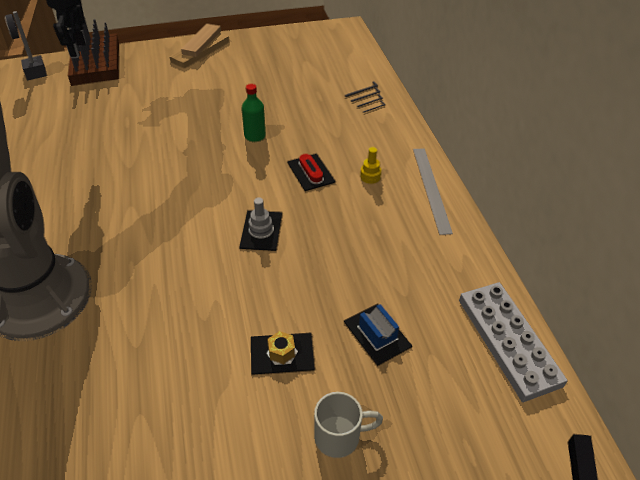

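The enlarged top view shows all four tools within about 2 mm of their silhouettes and upright. The chuck nose is at pixel (270.8,303.8), against an expected (270.2,303.2). The side view agrees, and the bottle and mug have not moved.

```bash
python3 -c "
from station import workorder
workorder.close_job()"
```

```text
the job is handed in; nothing more can be done
```

I put all four tools on their matching tiles and handed the job in at about 39 s of robot time. The hand-in gave no verdict.

- **Placement:** in the final top view the strap, V-block and nut measured about 1–3 mm from their silhouette centres, against the 12 mm allowed. The chuck was judged by pixel position and came out at roughly 2 mm.
- **Alignment:** the strap and V-block were within 1° of their tiles' long axes.
- **Way up:** all four stand the same way up as before in both camera views. Each was lowered until it touched the tile before release.
- **Chuck choice:** I took the bare-steel chuck and left the yellow look-alike alone.
- **Bystanders:** the oil bottle and mug showed less than 2 pixels (about 4 mm) of change, which is detector noise, and both are upright.
- **Robot:** the arm is back at its start pose, touching nothing.

No check failed. The one small disagreement was a V-block centroid reading 3 mm off, because the visible side face was included. Its box centre was 1.7 mm off.

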